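Set the filter tap to flush into the mug

TASK

The water filter under the worktop has just been changed and its supply is still shut off. Get the small filter tap on the worktop ready to flush: with a finger push its spout round until the outlet is over the inside of the white mug, and only then push the lever on top of the tap round to fully on, leaving the spout over the mug. Push gently, and do not pick up or shift the mug or any of the other things standing about.

Things in the scene. Friction and masses are not known exactly. Their poses are not given: they have to be found in the camera images.
- filter_tap: Small steel filter tap fixed upright on the open worktop to the right of the sink (not the big sink tap): a round pillar 33 mm thick (foot 56 mm), 247 mm tall in all. Its position and yaw vary. Origin: on the pillar's vertical axis at worktop height. Its x axis points to the back of the tap; spout and lever both turn about its z axis (up).
- filter_spout (a joint): Angle of the swivel spout (rad), counted anticlockwise seen from above. At 0 the spout points along the tap's -x axis (roughly at the robot); positive swings it to the robot's right, negative to the left. Range -1.6 to 1.6; stiff (about 0.15 N m), stays where it is left. Starts between -0.22 and 0.22.
- spout_arm (a point): Point on the centre line of the spout's level, straight part, 105 mm from the pillar's axis, 187 mm above the worktop. The tube is round, 17 mm thick, and level from 20 to 122 mm from the axis; push it sideways here. The point turns with the spout.
- spout_outlet (a point): Centre of the spout's outlet, a round nozzle 21 mm wide at the bent-down end of the spout, 150 mm from the pillar's axis; its lower face is 138 mm above the worktop.
- filter_lever (a joint): Angle of the quarter-turn lever on top of the tap (rad), counted anticlockwise seen from above. 0 = shut, lever pointing along the tap's -x axis (roughly at the robot); 1.57 = fully on, against its stop, lever pointing along the tap's -y axis (to the robot's right). Stiff (about 0.12 N m), stays where it is left. Starts shut, at 0 to 0.05.
- lever_end (a point): Point on the centre line of the lever, 70 mm from the pillar's axis and 8 mm short of its rounded end, 236 mm above the worktop. The lever is a level flat bar 13 mm wide, 8 mm thick, reaching 78 mm from the axis, 30 mm above the top of the spout's arm.
- mug_white: White mug with a handle, 91 mm tall, cup 82 mm across outside, 114 mm with the handle; stands in front of the tap, to its left or its right, with the green bowl on the other side; its handle points roughly towards the robot. Origin: middle of the whole (cup and handle), at its underside; the handle lies along its -y axis.
- mug_mouth (a point): Centre of the mug's mouth, in the plane of the rim, 91 mm above the worktop, 17 mm along +y from the mug's origin; the opening is about 70 mm across.
- bowl_green: Green bowl, 115 mm across, 59 mm tall, on the other side of the tap from the mug. Not to be used. Origin: centre of its underside.
- small_glass: Small clear glass, 44 mm across, 40 mm tall, between mug and bowl. Not to be used. Origin: centre of its underside.
- lemon: Lemon, 78 x 55 x 56 mm, bystander to the left behind the tap. Origin: centre of its underside.
- apple: Red apple, 75 mm, bystander to the right behind the tap. Origin: centre of its underside.
- pepper_mill: Dark wooden pepper mill, 58 mm across, 170 mm tall, bystander behind the tap. Origin: centre of its underside.
- spice_a: Spice jar with red lid, 45 mm across, 106 mm tall, bystander behind the tap. Origin: centre of its underside.
- spice_b: Second spice jar with red lid, 45 mm across, 106 mm tall, bystander behind the tap. Origin: centre of its underside.

How it is judged:
On the way, in this order (a step that is already met when the one before it is completed fails the run):
1. the spout's outlet is over the inside of the white mug, with the lever still shut (horizontal distance between spout_outlet and mug_mouth below 0.027 m and value of joint filter_lever below 0.2 rad), for 0.3 s.
2. the lever is fully on (horizontal distance between spout_outlet and mug_mouth below 0.027 m and value of joint filter_lever above 1.45 rad), for 0.3 s.
At the end, for the whole second after the job is handed in: The outlet is within 27 mm, seen from above, of the centre of the mug's mouth (the whole nozzle inside the rim) and at rest, the lever is at 1.45 rad or more (fully on is 1.57), the mug stands upright within 15 mm of where it stood and the other things within 20 mm (all of step 2 and velocity of joint filter_spout between -0.05 and 0.05 rad/s and distance of mug_white from where it was at the start of the episode below 0.015 m and angle between mug_white's own z axis and vertical below 0.1 rad and distance of each of bowl_green, small_glass, lemon, apple, pepper_mill, spice_a, spice_b from where it was at the start of the episode below 0.02 m); the robot touches nothing.
It fails at once if the lever is turned on (past 0.3 rad) while the outlet is not over the mug (value of joint filter_lever above 0.3 rad and horizontal distance between spout_outlet and mug_mouth above 0.032 m).
It fails at once if the mug is shifted by more than 15 mm, lifted or tipped (distance of mug_white from where it was at the start of the episode above 0.015 m or height (world z) of mug_white above 0.01 m or angle between mug_white's own z axis and vertical above 0.2 rad).
It fails at once if another thing on the worktop is shifted or lifted by more than 20 mm (distance of any of bowl_green, small_glass, lemon, apple, pepper_mill, spice_a, spice_b from where it was at the start of the episode above 0.02 m).
It fails at once if the fingers push the tap with more than 30 N (contact force between the fingers and filter_tap above 30 N).
It also fails if it takes over 51 s, if anything falls off the work surface, if the arm or the gripper's body presses on something with over 40 N, if the wrist force passes 120 N, or if a joint passes its speed limit or range.

ROBOT

A 7-joint arm with a two-finger parallel gripper is mounted at the origin on a cart in front of the work surface, level with it; the furniture and walls round the work are solid. World frame = base frame: x ahead of the robot, y to its left, z up, the work surface at z = 0. Lengths are in m, angles in rad, forces in N, time in s.
With the tool pointing down it reaches from about 0.35 to 0.9 m from the base axis. Payload 19.9 kg.
Tool frame: the origin (TCP) lies midway between the tips of the shut fingers; the grasp point (between the pads) lies 19 mm behind it; z points along the fingers, y is the line along which they close (so a half turn about z gives the same grasp; the last joint's range is limited). The gripper opens to 94 mm and grips with 3 to 60 N. Pads are 16 mm wide; open, the fingers measure 119 mm over their backs; the gripper's body (75 mm by 177 mm) begins 78 mm behind the grasp point.
Start: joints at [-1.323, 0.417, -0.01, 1.614, 0.005, 1.111, -0.053], TCP at [0.178, 0.599, 0.205] pointing down, gripper open.
Joint ranges: [-2.81, 2.81], [-0.39, 2.02], [-1.27, 1.25], [0.06, 2.57], [-1.19, 4.33], [0.19, 2], [-2.82, 2.82]. Speed limits (rad/s): [1.89, 1.89, 2.39, 2.39, 3.01, 3.01, 3.01].

INTERFACE

Orientations are given as a rotation vector (axis times angle).
In Python, from bench import manip gives the robot as it stands. Calls block until the motion is done:
- manip.move_to(position, orientation): joint-space move of the TCP to a pose.
- manip.move_straight(position, vel=0.15, attitude=None, threshold=None): straight line of the TCP; attitude=None keeps the orientation; vel is the mean speed in m/s. With threshold (N) it stops when the force on the tool has changed by that much, and returns True; else False.
- manip.movej(angles): joint-space move.
- manip.grip(opening, f_grip=None): opening from 0.0 (shut) to 1.0 (fully open); f_grip is the grip in N (None keeps the last); returns when the fingers have stopped.
- manip.pause(seconds).
- manip.inverse_kinematics(position, orientation): joint angles nearest the present ones, or None.
- manip.get_image(name): name is "scene" or "top" or "wrist"; returns a dict with "image" (384x512x3 uint8, blue, green, red), "mtx" (3x3 intrinsics, pixels), "R" (3x3) and "t" (3): a world point X has camera coordinates R X + t. Camera axes: x right, y down, z forward; pixel columns grow to the right and rows downward; lengths in m; the calibration is good to about 2 mm. A picture is of the moment at which its call begins. There is no depth.
A pose or a line that the arm cannot do raises manip.PlanningError and nothing moves.
- manip.sign_off(): hands the job in; it is judged then, once.
Trained networks look in a picture, given as the dict that the camera call returned (one of the last four; its "shot" number tells which), for a name from the list of things; names that differ only in an ending like _2 or _b are one class to them, and where a whole thing is asked for, a point or a joint stands for the part that bears it (a point fixed in the world has none). Each returns a list of dicts, best first, with "p" (0 to 1); they miss things now and then, are a little off and sometimes report something else, mostly with a low value. They report only what shows in the picture. A call takes as long as a camera call.
- manip.cut_out(picture, query): "region" (384x512 bool, what is visible of it) and "at" ([column, row] in pixels, amid what is visible of it).
- manip.mark_of(picture, query): "at" ([column, row] in pixels: a listed point, or the origin of a listed thing).
Readings, each from a call of its own:
- manip.current_time(): time.
- manip.current_joint_positions(): joint angles.
- manip.current_qd(): joint speeds.
- manip.current_effort(): joint torques, N m.
- manip.current_tcp_pos(): TCP position.
- manip.current_eef_rot(): TCP orientation.
- manip.current_ft_force(): force on the tool from outside, world axes, zero at the start.
- manip.current_torque(): the same for the moment, N m.
- manip.current_gripper_width(): opening from 0.0 (shut) to 1.0 (fully open).
- manip.current_grasp_force(): force on a finger pad.
Only numpy, scipy, OpenCV 4.12 (cv2) and the standard library are available. Lean on these libraries where they do the work, as an engineer would, in place of code of your own. Each camera call takes 0.05 s, during which the arm holds its last target. There are 200 camera calls.

## Working session

There is one attempt and no reset: what is moved stays moved. The work goes in short steps, each a Python script; the robot and the scene stay as the last script left them, time stands still between calls to the robot, and variables do not carry over. Pictures are saved under pics/ and viewed, at most 10 in all, crops included, and the job is handed in when it is done.

```bash
mkdir -p pics
cat > h.py <<'E'
import numpy as np, cv2
from bench import manip
def ray(p,uv):
    d=p["R"].T@np.linalg.inv(p["mtx"])@np.array([uv[0],uv[1],1.]); c=-p["R"].T@p["t"]
    return c,d/np.linalg.norm(d)
def atz(p,uv,z):
    c,d=ray(p,uv); return c+d*(z-c[2])/d[2]
def tri(rs):
    A=sum(np.eye(3)-np.outer(d,d) for c,d in rs); b=sum((np.eye(3)-np.outer(d,d))@c for c,d in rs)
    return np.linalg.solve(A,b)
Z=dict(filter_tap=0,spout_arm=.187,spout_outlet=.138,lever_end=.236,mug_white=0,mug_mouth=.091,bowl_green=0,small_glass=0,pepper_mill=0)
def survey(names=Z,cams=("scene","top")):
    P={n:manip.get_image(n) for n in cams}
    for q in names:
        rs=[];s=q
        for n,p in P.items():
            r=manip.mark_of(p,q)
            if r:
                s+=f" | {n} p={r[0]['p']:.2f} px={np.round(r[0]['at'])} z-> {np.round(atz(p,r[0]['at'],Z[q])[:2],4)}"; rs.append(ray(p,r[0]['at']))
        if len(rs)>1: s+=f" | tri {np.round(tri(rs),4)}"
        print(s)
    return P
E
python3 - <<'E'
from h import *
P=survey()
cv2.imwrite("pics/a.png",P["scene"]["image"]);cv2.imwrite("pics/b.png",P["top"]["image"])
for p in P.values(): print(-p["R"].T@p["t"])
print(manip.current_time(),manip.current_eef_rot(),manip.current_tcp_pos())
E
```

```text
filter_tap | scene p=0.82 px=[276. 231.] z-> [ 0.5485 -0.0805] | top p=0.73 px=[251. 227.] z-> [ 0.5408 -0.0665] | tri [ 0.5407 -0.0658  0.0173]
spout_arm | scene p=0.68 px=[325. 184.] z-> [ 0.4379 -0.1053] | top p=0.58 px=[265. 270.] z-> [ 0.4356 -0.0915] | tri [ 0.435  -0.0911  0.1989]
spout_outlet | scene p=0.77 px=[341. 206.] z-> [ 0.3908 -0.1023] | top p=0.77 px=[268. 291.] z-> [ 0.3921 -0.0997] | tri [ 0.3913 -0.0998  0.1401]
lever_end | scene p=0.87 px=[312. 170.] z-> [ 0.4643 -0.0808] | top p=0.93 px=[259. 250.] z-> [ 0.4766 -0.0785] | tri [ 0.4706 -0.0801  0.2354]
mug_white | scene p=0.94 px=[311. 280.] z-> [0.4058 0.0316] | top p=0.89 px=[215. 283.] z-> [0.4062 0.0204] | tri [ 0.407   0.0215 -0.0133]
mug_mouth | scene p=0.89 px=[308. 247.] z-> [0.4282 0.0141] | top p=0.75 px=[211. 277.] z-> [0.4218 0.0247] | tri [0.4236 0.0243 0.1036]
bowl_green | scene p=0.81 px=[328. 219.] z-> [ 0.4371 -0.1822] | top p=0.76 px=[301. 265.] z-> [ 0.4474 -0.1878] | tri [ 0.4433 -0.1899 -0.0089]
small_glass | scene p=0.55 px=[322. 244.] z-> [ 0.4211 -0.0867] | top p=0.43 px=[262. 276.] z-> [ 0.4204 -0.0922] | tri [ 0.4213 -0.0921 -0.0059]
pepper_mill | scene p=0.80 px=[222. 221.] z-> [ 0.6986 -0.0487] | top p=0.87 px=[242. 161.] z-> [ 0.7068 -0.0438] | tri [ 0.7017 -0.0454  0.0029]
[0.25467143 0.62476396 0.80967172]
[ 0.44009462 -0.05003228  1.19386788]
1.0 [ 4.52112495e-01  3.10886709e+00 -2.43545228e-05] [0.17800641 0.59911193 0.20545324]
```

View pics/a.png

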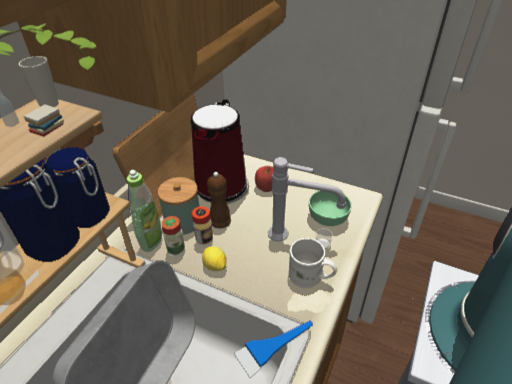

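View pics/b.png

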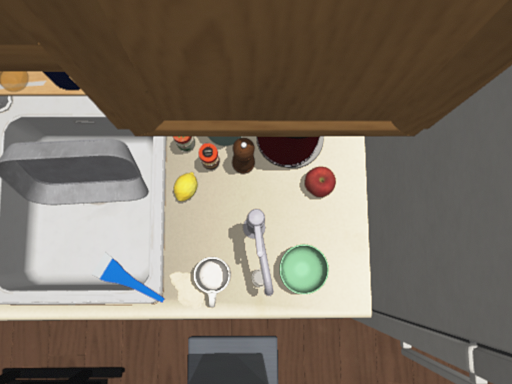

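```bash
cat >> h.py <<'E'
from scipy.spatial.transform import Rotation as Ro
AX=np.array([.541,-.066])
def pose(th,r,d,z,off=0.):
    """TCP at radius r along direction th of the tap, d to its + side; tool y = -tangent of (th+off)"""
    rad=-np.array([np.cos(th),np.sin(th)]); t=np.array([np.sin(th),-np.cos(th)])
    a=th+off; y=np.array([-np.sin(a),np.cos(a),0]); zz=np.array([0,0,-1.])
    R=np.c_[np.cross(y,zz),y,zz]
    return np.r_[AX+r*rad+d*t,z],Ro.from_matrix(R).as_rotvec()
E
python3 - <<'E'
from h import *
for a in [(.22,.105,.045,.33),(.22,.105,.045,.168),(-.65,.105,.021,.168),(0,.06,-.03,.3),(0,.06,-.03,.214),(.9,.06,-.019,.214),(1.77,.06,-.019,.214)]:
    for off in (0,-.8,-1.57):
        q=manip.inverse_kinematics(*pose(*a,off)); print(a,off,None if q is None else np.round(q,2))
E
```

```text
(0.22, 0.105, 0.045, 0.33) 0 [-0.85  0.01  1.09  1.84 -0.01  1.3   2.04]
(0.22, 0.105, 0.045, 0.33) -0.8 [-0.87  0.01  1.12  1.84 -0.01  1.3   1.24]
(0.22, 0.105, 0.045, 0.33) -1.57 [-0.92  0.01  1.16  1.84 -0.01  1.3   0.47]
(0.22, 0.105, 0.045, 0.168) 0 [-0.57  0.26  0.92  2.05 -0.26  0.94  2.27]
(0.22, 0.105, 0.045, 0.168) -0.8 [-0.58  0.26  0.93  2.05 -0.26  0.94  1.48]
(0.22, 0.105, 0.045, 0.168) -1.57 [-0.62  0.28  0.98  2.05 -0.28  0.95  0.73]
(-0.65, 0.105, 0.021, 0.168) 0 [-0.68  0.17  0.72  2.1  -0.14  0.92  1.04]
(-0.65, 0.105, 0.021, 0.168) -0.8 [-0.73  0.17  0.78  2.1  -0.15  0.92  0.26]
(-0.65, 0.105, 0.021, 0.168) -1.57 [-0.78  0.18  0.84  2.1  -0.17  0.92 -0.5 ]
(0, 0.06, -0.03, 0.3) 0 [-0.7   0.08  0.76  1.85 -0.06  1.23  1.65]
(0, 0.06, -0.03, 0.3) -0.8 [-0.72  0.08  0.78  1.85 -0.06  1.23  0.85]
(0, 0.06, -0.03, 0.3) -1.57 [-0.75  0.08  0.82  1.85 -0.07  1.23  0.09]
(0, 0.06, -0.03, 0.214) 0 [-0.63  0.18  0.72  1.97 -0.14  1.04  1.72]
(0, 0.06, -0.03, 0.214) -0.8 [-0.67  0.19  0.77  1.97 -0.15  1.04  0.94]
(0, 0.06, -0.03, 0.214) -1.57 [-0.71  0.19  0.82  1.97 -0.16  1.04  0.18]
(0.9, 0.06, -0.019, 0.214) 0 [-0.53  0.23  0.78  1.93 -0.18  1.05  2.8 ]
(0.9, 0.06, -0.019, 0.214) -0.8 [-0.59  0.24  0.85  1.93 -0.21  1.06  2.02]
(0.9, 0.06, -0.019, 0.214) -1.57 [-0.64  0.26  0.91  1.93 -0.23  1.06  1.28]
(1.77, 0.06, -0.019, 0.214) 0 [-0.65  0.46  1.09  1.82 -0.45  1.14 -2.35]
(1.77, 0.06, -0.019, 0.214) -0.8 [ 1.01  0.48 -1.08  1.77  0.45  1.17  2.33]
(1.77, 0.06, -0.019, 0.214) -1.57 [-0.49  0.36  0.84  1.82 -0.3   1.1   2.23]
```

Run:
```python
from h import *
O=-1.57
manip.grip(0.0,20)
manip.move_straight([.19,.58,.36],vel=.25)
manip.move_to(*pose(.22,.105,.045,.34,O)); print(manip.current_time())
p,o=pose(.22,.105,.042,.168,O); manip.move_straight(p,vel=.12,attitude=o)
print(manip.current_time(),manip.current_tcp_pos(),p,manip.current_ft_force())
for th in np.linspace(.2,-.65,6):
    p,o=pose(th,.105,.0165,.168,O); manip.move_straight(p,vel=.06,attitude=o); print(np.round(manip.current_ft_force(),1),manip.current_time())
p,o=pose(-.65,.105,.04,.168,O); manip.move_straight(p,vel=.08,attitude=o)
p[2]=.34; manip.move_straight(p,vel=.2)
P=survey(["filter_tap","spout_arm","spout_outlet","lever_end","mug_white","mug_mouth"])
cv2.imwrite("pics/c.png",np.hstack([P["scene"]["image"][120:320,180:400],P["top"]["image"][120:320,140:380]]))
print(manip.current_time())
```

```text
5.8667
7.45 [ 0.44801673 -0.12992289  0.16847926] [ 0.44769641 -0.1299018   0.168     ] [0.20635249 0.16850971 0.05556751]
[-0.4 -1.3  0.1] 8.0583
[ 0.5 -0.2  0.1] 8.5083
[ 0.1 -0.3 -1. ] 8.9583
[-0.5 -1.7 -0.3] 9.4083
[ 0.1  0.1 -0.5] 9.8583
[-0.8 -0.2  1.4] 10.3083
filter_tap | scene p=0.58 px=[312. 248.] z-> [ 0.4395 -0.0635]
spout_arm | scene p=0.73 px=[278. 231.] z-> [0.4761 0.0803]
spout_outlet | scene p=0.79 px=[308. 237.] z-> [0.4266 0.0275]
lever_end | scene p=0.90 px=[312. 168.] z-> [ 0.4674 -0.0879]
mug_white | scene p=0.73 px=[309. 282.] z-> [0.4081 0.0391]
mug_mouth | scene p=0.89 px=[305. 250.] z-> [0.432  0.0252]
12.4583
```

View pics/c.png

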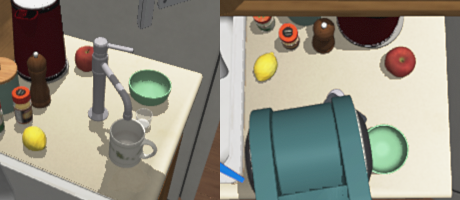

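Run:
```python
from h import *
O=-1.57
for z in (.34,.216):
    p,o=pose(.2,.058,-.042,z,O); manip.move_straight(p,vel=.12,attitude=o)
for th in np.linspace(.2,1.55,9):
    p,o=pose(th,.058,-.0145,.216,O); manip.move_straight(p,vel=.06,attitude=o)
    print(round(th,2),np.round(manip.current_ft_force(),1))
for th in np.arange(1.58,1.86,.03):
    p,o=pose(th,.058,-.0145,.216,O); s=manip.move_straight(p,vel=.03,attitude=o,threshold=7)
    f=manip.current_ft_force(); print(round(th,2),np.round(f,1),s)
    if s or np.hypot(f[0],f[1])>7: break
p,o=pose(th,.058,-.05,.216,O); manip.move_straight(p,vel=.08,attitude=o)
p[2]=.36; manip.move_straight(p,vel=.2)
manip.move_to([.25,.45,.38],o)
P=survey(["filter_tap","spout_arm","spout_outlet","lever_end","mug_white","mug_mouth","bowl_green","small_glass"])
cv2.imwrite("pics/d.png",cv2.resize(np.hstack([P["scene"]["image"][120:320,200:400],P["top"]["image"][150:350,160:360]]),(800,400)))
print(manip.current_time())
```

```text
0.2 [ 0.7 -0.1 -0.5]
0.37 [0.2 1.  0.7]
0.54 [-0.2  0.1  0.4]
0.71 [ 0.6 -0.5  0. ]
0.88 [ 0.4 -0.4  0.9]
1.04 [-0.3 -0.2  0.2]
1.21 [ 0.4 -0.6 -0.3]
1.38 [ 0.9  0.5 -1.4]
1.55 [-0.4 -0.1  0.2]
1.58 [-2.6 -0.5 -0.5] False
1.61 [-6.1  1.4  3.2] False
1.64 [-15.1   2.4   9.8] False
filter_tap | scene p=0.79 px=[276. 231.] z-> [ 0.5487 -0.0803] | top p=0.80 px=[250. 225.] z-> [ 0.5462 -0.0655] | tri [ 0.5437 -0.0656  0.0166]
spout_arm | scene p=0.64 px=[301. 206.] z-> [ 0.4617 -0.0086] | top p=0.61 px=[225. 254.] z-> [ 0.4695 -0.0098] | tri [ 0.4661 -0.0107  0.1841]
spout_outlet | scene p=0.71 px=[308. 237.] z-> [0.4269 0.026 ] | top p=0.65 px=[210. 277.] z-> [0.4224 0.0241] | tri [0.4247 0.0248 0.1374]
lever_end | top p=0.84 px=[291. 212.] z-> [ 0.5509 -0.1431]
mug_white | scene p=0.83 px=[311. 278.] z-> [0.4091 0.0274] | top p=0.69 px=[183. 190.] z-> [0.6337 0.1016] | tri [0.5057 0.0841 0.0904]
mug_mouth | scene p=0.76 px=[307. 248.] z-> [0.4292 0.0185] | top p=0.75 px=[212. 277.] z-> [0.4216 0.0229] | tri [0.4246 0.0233 0.0976]
bowl_green | scene p=0.69 px=[326. 217.] z-> [ 0.444  -0.1889] | top p=0.93 px=[299. 268.] z-> [ 0.4402 -0.1835] | tri [ 0.4414 -0.1825  0.0067]
small_glass | scene p=0.58 px=[324. 245.] z-> [ 0.4158 -0.0888] | top p=0.82 px=[264. 275.] z-> [ 0.4233 -0.0971] | tri [ 0.4206 -0.0982 -0.0114]
23.2667
```

View pics/d.png

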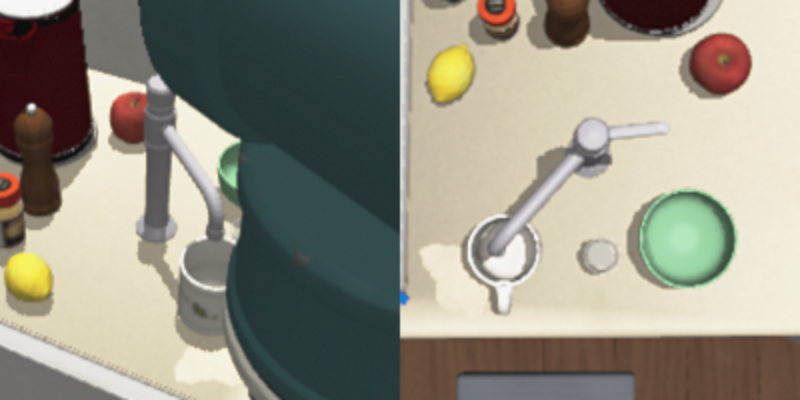

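```bash
python3 -c "
from h import *
print(manip.current_ft_force()); print(manip.sign_off())"
```

```text
[ 0.27055283 -0.53265289  0.5225767 ]
the job is handed in; nothing more can be done
None
```

I handed the job in with the spout outlet about 2 mm from the centre of the white mug's mouth and the lever pushed round until it met firm resistance at what I took to be its stop. I judged "fully on" from that 15 N rise in force and a rough camera angle of about 1.5–1.55 rad. I saw no shift of the mug, bowl or glass, and the hand-in gave no pass or fail.

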